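Jack up the etching press and hold it for a foot change

ROBOT

A 6-joint arm with a two-finger parallel gripper is mounted at the origin on the work surface. World frame = base frame: x ahead of the robot, y to its left, z up, the work surface at z = 0. Lengths are in mm, angles in rad, forces in N, time in s.
With the tool pointing down it reaches from about 400 to 925 mm from the base axis. Payload 12.5 kg.
Tool frame: the origin (TCP) lies at the very end of the fingers, on their centre line; the grasp point (between the pads) lies 19 mm behind it; z points along the fingers, y is the line along which they close (so a half turn about z gives the same grasp; the last joint's range is limited). The gripper opens to 95 mm and grips with 3 to 60 N. Pads are 20 mm wide; open, the fingers measure 119 mm over their backs; the gripper's body (75 mm by 180 mm) begins 59 mm behind the grasp point.
Start: joints at [-1.279, 0.491, 1.559, -0, 1.092, -0.106], TCP at [242.143, -576.206, 214.661] pointing down, gripper open.
Joint ranges: [-3.1, 3.1], [-0.84, 2.19], [0.05, 2.79], [-1.13, 4.28], [0.06, 2.93], [-2.69, 2.69]. Speed limits (rad/s): [2.22, 2.22, 2.79, 3.14, 3.14, 3.14].

INTERFACE

Orientations are given as [roll, pitch, yaw] about the fixed x, y, z axes, in that order (R = Rz(yaw) Ry(pitch) Rx(roll)).
In Python, from plant import ctrl gives the robot as it stands. The module is installed in compiled form; this text tells all that it offers.
- The arm moves only by the tool send_rows, never from a script. Its argument "deltas" is a list of rows, each a list of 6 numbers: the shift along the tool's x, y, z in m, then the turn, a rotation vector about the tool's x, y, z in rad. In form: [[tx, ty, tz, ax, ay, az], ...]. A call has 1 to 5 rows; each row is the pose to reach, as a shift and turn from the pose commanded when the call began, along the tool's axes at that moment; what a row does not reach only later rows make up. A row lasts 1/8 s, in which the tool goes at most 62.5 mm and 10.7 degrees, less where a joint would pass 70% of its speed; a pose out of reach is approached as far as the arm can. A call with a gripper value outside its range is refused whole. "gripper" is the finger opening in m, from 0 to 0.0951, set as the call begins (left out, the last holds). The fingers move at their own pace and stop on an object; "grip_force" is the grip in N (left out, the last holds). Time passes only in rows, so rows that repeat a pose let the fingers close. It gives the time, the measured TCP pose, the force and the opening at its end, in the units of the state.
- ctrl.state(): the state, without advancing time (a new reading comes with each control period).
- ctrl.get_image(name): name is "side" or "top" or "wrist"; returns (picture, depth): 420x560x3 uint8, red, green, blue; 420x560 float32, mm along the optical axis (not along the pixel's ray), 0 where there is no reading.
- ctrl.calibration(name): a dict with "K" (3x3 intrinsics, pixels), "pose" (4x4, takes a point from camera to world coordinates); the wrist camera has in their place "T_tool_cam" (4x4, takes a point from camera to tool coordinates, whose origin is the TCP and whose axes are the flange's). Camera axes: x right, y down, z forward; pixel columns grow to the right and rows downward; lengths in mm; the calibration is good to about 2 mm. A picture is of the moment at which its call begins: read the wrist's pose just before it. calibration takes no time and is no camera call.
- ctrl.finish_job(): hands the job in, once; it reports no verdict.
The state is a dict: "clock": time; "joint_pos": joint angles; "qd": joint speeds; "effort": joint torques, N m; "tcp_pos": TCP position; "ee_rot": TCP orientation; "ft_force": force on the tool from outside, world axes, zero at the start; "moment": the same for the moment, N m; "finger_gap": finger opening in mm.
Only numpy, scipy, OpenCV 4.12 (cv2) and the standard library are available. Lean on these libraries where they do the work, as an engineer would, in place of code of your own. Each camera call takes 0.05 s, during which the arm holds its last target. There are 200 camera calls.

TASK

I want to change the rubber feet at the front of the little etching press. Slide the lever jack in so that its saddle sits centred under the press's lift pad (the bolt head on top of the jacking lug marks the spot), then pump the jack's handle until the front feet stand 10 to 20 mm clear of the table, and finish still holding the handle down at the bottom of that last stroke: do not let go of it. Let the jack do the lifting, keep the arm and gripper off the press, and leave the other things on the desk where they are.

Things in the scene. Friction and masses are not known exactly. Their poses are not given: they have to be found in the camera images.
- press: Table-top etching press of grey iron on rubber feet, 380 deep, 340 wide, 300 mm high, 14 kg; rocks up on its two rear feet. Origin on the table below the lift pad as it stands at rest; x points level into the press, z up. Distances beyond the origin: front rail from 35 mm (underside 40 mm high), bed edge 40 mm (142 mm high), cheeks from 135 mm (250 mm high, their screws 305 mm).
- lift_pad (a point): Centre of the underside of the lift pad, a steel disc 32 mm across and 6 mm thick, 42 mm above the table at rest, below the jacking lug: the one tab (50 mm wide, top at 58 mm) on the middle of the front rail. The lug ends 25 mm before the pad's centre; a hex bolt head (17 mm) on its top marks that centre. Loads the jack with 50 to 70 N. Rises with the press; its x points into the press.
- front_foot (a point): Point midway between the two front feet (rubber, 44 mm across, 280 mm apart) at the level of their undersides: z is 0 at rest and is the feet's clearance from the table when the press is lifted. Rises about 0.8 mm for each 1 mm at the lift pad.
- jack: Small rack-type lever jack, about 1 kg. Origin on its underside below the housing; x points forward to the toe and saddle, the handle sticks out backward, z up. Base plate 205 x 80 x 8 mm, from 85 mm before to 120 mm behind the origin. The toe ends 78 mm before it. Handle pivot: right above the origin, 52 mm up. It goes in with its x along the press's x.
- jack_saddle (a point): Centre of the top of the jack's saddle, a disc 32 mm across on the toe, 58 mm in front of the jack's origin. Stands 32 mm above the table when fully down (it may start up to 5 mm higher) and rises up to 36 mm.
- handle_grip (a point): Middle of the rubber grip sleeve (26 mm thick, 78 mm long) on the jack's handle, 210 mm from the handle's pivot; 171 mm above the table with the handle up and 52 mm with it down.
- jack_handle (a joint): Handle angle in rad: 0 up (bar slopes up 0.60 rad from level, away from the jack), 0.60 at the bottom stop (level). A spring lifts it when let go. It takes 3 to 12 N at the grip. A ratchet with 8 mm teeth lifts the saddle on down strokes: to gain a tooth, let the handle come right up, then press it right down. There the saddle is 1 to 3 mm above the tooth it settles on.
- water_tub: Bystander: empty clear brush-water tub, 116 mm across, 95 mm high; origin at the centre of its underside.
- brayer: Bystander: ink roller lying down, about 175 mm long, wooden handle and 100 mm rubber roller; origin on its underside.
- spare_foot: Bystander: the new rubber foot, 44 mm across, 36 mm high, standing beside the press; origin at the centre of its underside.
- paint_box: Bystander: flat box of watercolour pans, 100 x 160 x 18 mm; origin at the centre of its underside.
- housing_grip (a point): Where to grip the jack to slide it: in the upright aluminium housing, 3 mm behind the jack's origin, 85 mm above the table. The housing is 44 mm wide across the jack (y: grip it this way), 40 mm long and 105 mm high; the toothed rack bar right in front of it ends 112 mm high plus the saddle's lift. Axes as the jack's.

How it is judged:
By the outcome, as a careful person would: the job done as asked, in the order asked, and still so for the second after the job is handed in, while the arm keeps its last pose, push and grip.
It also fails if it takes over 48 s, if anything falls off the work surface, if the arm or the gripper's body presses on something with over 40 N, if the wrist force passes 120 N, or if a joint passes its speed limit or range.

## Working session

There is one attempt and no reset: what is moved stays moved. The work goes in short steps, Python scripts to look and compute and a tool call to move; the robot and the scene stay as the last step left them, time stands still between calls to the robot, and variables do not carry over. Pictures are saved under pics/ and viewed, on a budget of 10 in all, crops included, one or two more only if the job needs it, and the job is handed in when it is done.

Besides the shell and the picture viewer there is one more tool, called after "Request:" in YAML: its name, and indented under it one key for each argument. send_rows: Moves the arm, as the interface text tells. Its arguments: {"type":"object","properties":{"deltas":{"type":"array","items":{"type":"array","items":{"type":"number"}}},"gripper":{"type":"number"},"grip_force":{"type":"number"}},"required":["deltas"]}

```bash
mkdir -p pics; cat > h.py <<'E'
import numpy as np, cv2
from scipy.spatial.transform import Rotation as R
from plant import ctrl
np.set_printoptions(precision=4,suppress=True)
def T_tool():
    s=ctrl.state(); T=np.eye(4); T[:3,:3]=R.from_euler('xyz',s['ee_rot']).as_matrix(); T[:3,3]=s['tcp_pos']; return T
def grab(name,tag):
    T=T_tool(); im,d=ctrl.get_image(name); c=ctrl.calibration(name)
    P=T@np.array(c['T_tool_cam']) if name=='wrist' else np.array(c['pose'])
    np.savez(tag+'.npz',im=im,d=d,K=c['K'],P=P); cv2.imwrite('pics/'+tag+'.png',im[:,:,::-1]); return im,d
def pt(tag,u,v,r=1):
    z=np.load(tag+'.npz'); p=z['d'][v-r:v+r+1,u-r:u+r+1]; p=p[p>0]; dd=np.median(p) if len(p) else 0
    c=np.linalg.inv(z['K'])@[u,v,1]*dd; return (z['P']@[*c,1])[:3]
def ray(tag,u,v):
    z=np.load(tag+'.npz'); return z['P'][:3,3], z['P'][:3,:3]@np.linalg.inv(z['K'])@[u,v,1]
def atz(tag,u,v,h):
    o,d=ray(tag,u,v); return o+d*(h-o[2])/d[2]
def proj(tag,p):
    z=np.load(tag+'.npz'); c=np.linalg.inv(z['P'])@[*p,1]; q=z['K']@c[:3]; return q[:2]/q[2]
def crop(tag,u0,v0,u1,v1,k,out):
    im=np.load(tag+'.npz')['im'][v0:v1,u0:u1,::-1]; cv2.imwrite('pics/'+out+'.png',cv2.resize(im,None,fx=k,fy=k,interpolation=cv2.INTER_CUBIC))
def cloud(tag):
    z=np.load(tag+'.npz'); d=z['d']; v,u=np.indices(d.shape); c=np.stack([u,v,np.ones_like(u)],-1)@np.linalg.inv(z['K']).T*d[...,None]
    w=c@z['P'][:3,:3].T+z['P'][:3,3]; w[d<=0]=np.nan; return w
E
python3 - <<'E'
from h import *
print(ctrl.state())
grab('top','t0'); grab('side','s0')
a=cv2.imread('pics/t0.png')
for n in('top','side'): print(n,np.array(ctrl.calibration(n)['pose']))
print(np.array(ctrl.calibration('wrist')['T_tool_cam']),ctrl.calibration('wrist')['K'])
E
```

```text
{'clock': 0.0, 'joint_pos': array([-1.2786,  0.4916,  1.5595, -0.    ,  1.0917, -0.1056]), 'qd': array([-0.0015, -0.0015, -0.0003, -0.0001,  0.0003,  0.0007]), 'effort': array([ -0.0003, -61.2654, -25.8192,   0.0692,   0.0482,  -0.0001]), 'tcp_pos': array([ 242.066 , -575.9303,  214.049 ]), 'ee_rot': array([-3.1405, -0.0001,  0.3978]), 'ft_force': array([-0.7024, -0.3021,  0.2867]), 'moment': array([ 0.0383, -0.0011,  0.0303]), 'finger_gap': 95.36025055652549}
top [[   0.0076   -0.9918    0.1273  478.6558]
 [  -0.9999   -0.0056    0.0155 -144.8416]
 [  -0.0147   -0.1274   -0.9917  999.2077]
 [   0.        0.        0.        1.    ]]
side [[ -0.9418  -0.2397   0.2357 318.3093]
 [ -0.3362   0.6827  -0.6488 561.621 ]
 [ -0.0054  -0.6902  -0.7236 902.6477]
 [  0.       0.       0.       1.    ]]
[[   0.0006   -0.9591   -0.2832   79.467 ]
 [   1.        0.0008   -0.0003   -0.1489]
 [   0.0005   -0.2832    0.9591 -170.585 ]
 [   0.        0.        0.        1.    ]] [[343.9439   0.     277.6469]
 [  0.     343.9439 209.3994]
 [  0.       0.       1.    ]]
```

View pics/t0.png

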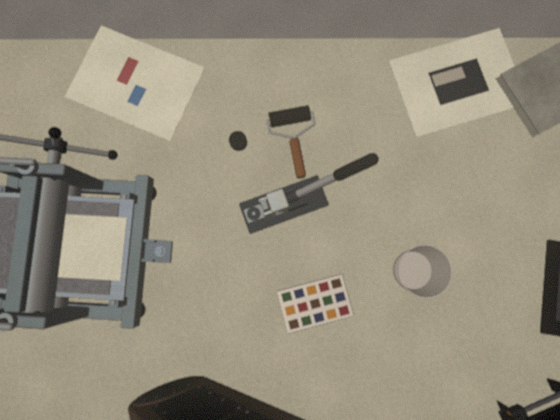

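View pics/s0.png

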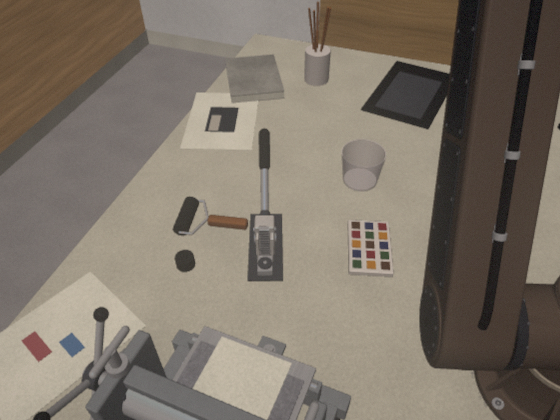

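The top view shows the press at left (lug bolt near (160,251)) and the jack at centre (saddle ~(253,213), housing ~(277,201), grip ~(357,166)). The brayer lies beyond the jack, and the paint box and tub are on the near side. The side view shows the same layout, with the lug around (272,347).

```bash
python3 - <<'E'
from h import *
for n,u,v in [('bolt',160,251),('lug edge',171,251),('rail',140,251),('saddle',253,213),('housing',277,201),('grip',357,166),('foot near',238,141),('paint',315,303),('tub',413,270),('br roller',290,116),('br handle',297,155)]:
    print(n,pt('t0',u,v),pt('t0',u,v,0))
im=np.load('t0.npz')['im'][:,:,::-1]
a=cv2.resize(im[150:240,235:385],(800,480),interpolation=cv2.INTER_CUBIC)
b=cv2.resize(im[170:330,115:185],None,fx=3.5,fy=3.5,interpolation=cv2.INTER_CUBIC)
im2=np.load('s0.npz')['im'][:,:,::-1]
cv2.imwrite('pics/c1.png',a)
c=cv2.resize(im2[205:285,235:295],None,fx=7,fy=7,interpolation=cv2.INTER_CUBIC)
b=b[:560]; print(b.shape,c.shape)
cv2.imwrite('pics/c2.png',np.hstack([b,c[:560]]))
E
```

```text
bolt [497.5828 136.4937  65.3958] [497.5397 135.8538  67.5199]
lug edge [497.9827 114.5206  54.6548] [497.9804 114.489   54.7699]
rail [496.9562 176.6097  80.3951] [496.9361 176.2583  81.3995]
saddle [588.4995 -69.9767  35.7983] [588.7236 -69.824   33.8326]
housing [ 607.3622 -127.451   104.6635] [ 607.3382 -127.4542  104.8297]
grip [ 667.5266 -288.9064  185.364 ] [ 666.9616 -288.4754  187.7987]
foot near [762.9184 -31.0057  34.0853] [761.9027 -31.4125  37.534 ]
paint [ 381.1578 -215.8805   18.4805] [ 381.0555 -215.955    17.4522]
tub [ 458.4047 -449.1153    4.2953] [ 458.3873 -449.3761    3.4424]
br roller [ 824.5628 -155.8672   37.1188] [ 824.3877 -155.8616   37.6058]
br handle [ 731.5582 -173.3251   23.8699] [ 731.5582 -173.3251   23.8699]
(560, 245, 3) (560, 420, 3)
```

View pics/c1.png

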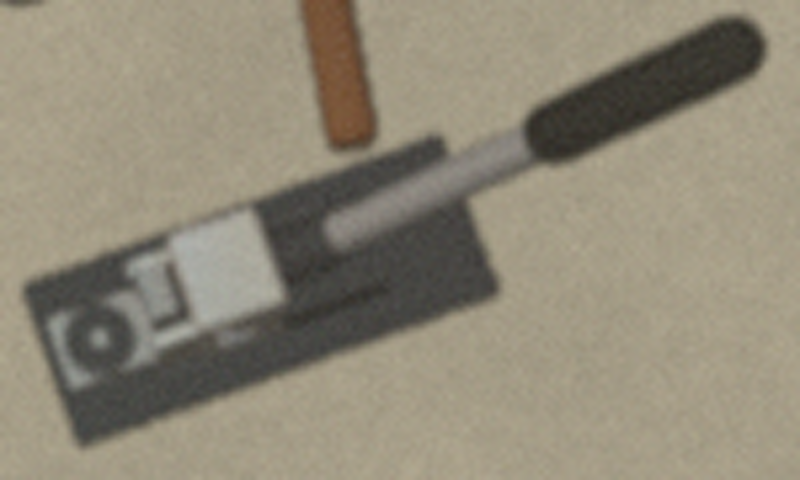

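View pics/c2.png

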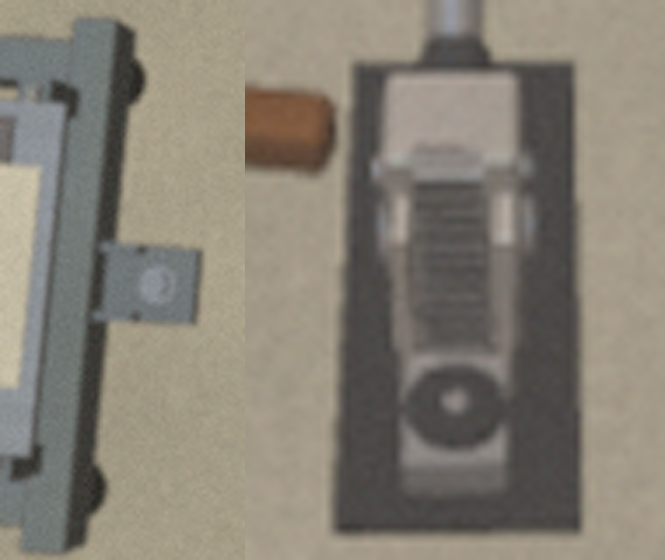

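```bash
python3 - <<'E'
from h import *
def tri(*obs):
    A=np.zeros((3,3));b=np.zeros(3)
    for o in obs:
        p,d=ray(*o); d/=np.linalg.norm(d); M=np.eye(3)-np.outer(d,d); A+=M;b+=M@p
    return np.linalg.solve(A,b)
print('saddle tri',tri(('t0',253.4,213.4),('s0',265,262.6)))
c=[atz('t0',u,v,8)for u,v in[(239.7,204),(250.9,233.4),(328.2,204.8),(317.5,175.9)]]
print('base',np.array(c),'ctr',np.mean(c,0))
x=(c[0]+c[1]-c[2]-c[3])/2; print('len',np.linalg.norm(x),'yaw',np.arctan2(x[1],x[0])); y=(c[0]-c[1]+c[3]-c[2])/2; print(np.linalg.norm(y),np.arctan2(y[1],y[0])+1.5708)
print('saddle@34',atz('t0',253.4,213.4,34),'housing top',atz('t0',277.9,199.5,105),'bolt',atz('t0',159.9,251.7,64))
g=[pt('t0',u,v)for u,v in[(345,171),(350,169),(357,166),(364,163),(370,160)]];print('grip',np.array(g))
# rail edge from depth cloud: points z 60..90
W=cloud('t0'); m=(W[...,2]>70)&(W[...,2]<95)&(W[...,1]>120)&(W[...,1]<220)
P=W[m]; print(len(P),P.min(0),P.max(0))
# front edge of rail: for bins in x, min y
xs=[];ys=[]
for a in range(370,640,10):
    q=P[(P[:,0]>a)&(P[:,0]<a+10)]
    if len(q)>5: xs.append(a+5);ys.append(np.percentile(q[:,1],8))
print(np.c_[xs,ys].T); f=np.polyfit(xs,ys,1);print(f)
l=W[(W[...,2]>50)&(W[...,2]<62)&(W[...,1]>105)&(W[...,1]<150)&(W[...,0]>450)&(W[...,0]<550)];print('lug',len(l),l.min(0),l.max(0),np.median(l,0)); print(cv2.minAreaRect(l[:,:2].astype(np.float32)))
e=[atz('t0',u,v,80) for u,v in[(153,178),(135.9,326.6)]];print(e)
e=[atz('t0',u,v,58) for u,v in[(172.4,242),(170.7,262)]];print(e)
E
```

```text
saddle tri [588.4485 -70.5405  32.3452]
base [[ 613.4325  -35.2088    8.    ]
 [ 542.35    -63.5299    8.    ]
 [ 612.671  -249.3402    8.    ]
 [ 683.6322 -223.8435    8.    ]] ctr [ 613.0214 -142.9806    8.    ]
len 199.97189522204422 yaw 1.9298102439600406
75.94858465263502 1.9329697031714104
saddle@34 [587.7632 -70.7934  34.    ] housing top [ 610.6378 -129.3992  105.    ] bolt [496.0364 137.0716  64.    ]
grip [[ 660.1563 -266.753   171.8745]
 [ 663.3189 -276.2317  176.4927]
 [ 667.5266 -288.9064  185.364 ]
 [ 671.5681 -301.261   194.4   ]
 [ 675.6647 -311.5267  202.6585]]
2317 [330.4105 132.9748  70.0126] [669.4246 219.959   94.9378]
[[375.     385.     395.     405.     415.     425.     435.     445.
  455.     465.     475.     485.     495.     505.     515.     525.
  535.     545.     555.     565.     575.     585.     595.     605.
  615.     625.     635.    ]
 [180.6627 179.9726 179.4176 179.2895 178.1907 178.3137 176.9878 176.9766
  176.5488 175.7874 156.6416 175.1153 174.8841 174.2592 155.6941 160.0896
  172.4462 171.8824 172.1123 170.9922 171.2296 170.0177 169.4101 169.2383
  168.6667 168.627  168.8245]]
[ -0.047  196.0475]
lug 314 [472.905  112.7085  50.3749] [522.7935 149.491   61.9085] [497.8283 128.6256  58.2282]
((497.4440612792969, 131.70828247070312), (36.40625, 49.80379867553711), 87.86015319824219)
[array([662.192 , 155.3753,  80.    ]), array([333.5522, 177.4581,  80.    ])]
[array([518.3442, 111.2305,  58.    ]), array([473.1192, 113.2726,  58.    ])]
```

Request:
send_rows:
  deltas:
    - [0.04, -0.021, 0, 0, 0, -0.12]
    - [0.09, -0.048, 0, 0, 0, -0.27]
    - [0.14, -0.074, 0, 0, 0, -0.42]
    - [0.19, -0.1, 0, 0, 0, -0.57]
    - [0.24, -0.127, 0, 0, 0, -0.72]
  gripper: 0.09
  grip_force: 40

```text
clock: 0.72
tcp_pos: [415.1, -364.6, 214.5]
ee_rot: [-3.141, -0.0, 1.123]
ft_force: [1.3, 0.2, 0.1]
finger_gap: 90.4
```

```bash
cat >> h.py <<'E'
def plan(pos,yaw,pitch=0,frm=None,n=None):
    """delta (tool axes) from pose frm (default: measured) to down pose at pos; pitch = extra turn about tool y"""
    T=T_tool() if frm is None else frm
    Rt=R.from_euler('xyz',[np.pi,0,yaw])*R.from_rotvec([0,pitch,0]); R0=R.from_matrix(T[:3,:3])
    d=T[:3,:3].T@(np.array(pos)-T[:3,3])/1000; w=(R0.inv()*Rt).as_rotvec()
    print('delta',d,w,'rows>=',np.linalg.norm(d)/.0625,np.linalg.norm(w)/.187)
def st():
    s=ctrl.state(); print('t %.2f'%s['clock'],s['tcp_pos'],s['ee_rot'],'F',s['ft_force'],'gap %.1f'%s['finger_gap'])
E
python3 -c "
from h import *
st(); plan((609.3,-127.8,214.7),1.931)"
```

```text
t 0.72 [ 415.0821 -364.6246  214.4818] [-3.1414 -0.      1.1225] F [1.3045 0.1561 0.0924] gap 90.4
delta [ 0.2976  0.0724 -0.0002] [-0.0001 -0.0001 -0.8085] rows>= 4.900455930216242 4.323311701459837
```

Request:
send_rows:
  deltas:
    - [0.06, 0.0145, 0, 0, 0, -0.162]
    - [0.12, 0.029, 0, 0, 0, -0.324]
    - [0.18, 0.0435, 0, 0, 0, -0.485]
    - [0.24, 0.058, 0, 0, 0, -0.647]
    - [0.2976, 0.0724, 0, 0, 0, -0.8085]

```text
clock: 1.35
tcp_pos: [610.6, -128.3, 214.4]
ee_rot: [-3.141, -0.0, 1.932]
ft_force: [0.4, -0.2, -0.5]
finger_gap: 90.1
```

Request:
send_rows:
  deltas:
    - [0, 0, 0, 0, 0, 0]

```text
clock: 1.48
tcp_pos: [611.1, -127.1, 213.9]
ee_rot: [-3.141, -0.001, 1.932]
ft_force: [0.2, -1.0, -0.2]
finger_gap: 90.2
```

```bash
python3 -c "
from h import *
st(); grab('wrist','w1')
print('pred origin/saddle px',proj('w1',(588,-70.7,34)),proj('w1',(609.3,-127.8,105)))
"
```

```text
t 1.48 [ 611.1175 -127.0643  213.8898] [-3.1413 -0.0006  1.9324] F [ 0.2297 -0.9906 -0.217 ] gap 90.2
pred origin/saddle px [276.6876 128.4534] [276.0498 207.083 ]
```

View pics/w1.png

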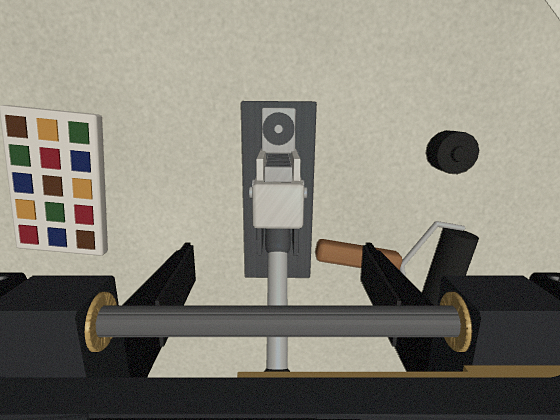

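```bash
python3 -c "
from h import *
s=atz('w1',278.7,129,34); h=atz('w1',277.8,203.5,105); print(s,h)
f=(atz('w1',241.5,101,8)+atz('w1',316.5,101,8))/2; b=(atz('w1',245,277,8)+atz('w1',310.5,277,8))/2; d=f-b; print(f,b,np.linalg.norm(d),np.arctan2(d[1],d[0]))
d=d/np.linalg.norm(d); o=s-58*d; o2=f-85*d; print('origin',o,o2); print('depth saddle',pt('w1',270,129,1),pt('w1',278,205,3))
g=(o+o2)/2-3*d; print('grip',g); plan((g[0],g[1],66),1.931)
"
```

```text
[590.0576 -70.4865  34.    ] [ 609.57  -124.339  105.   ]
[580.776  -45.0566   8.    ] [ 651.597  -235.5764    8.    ] 203.25701156663186 1.9266926139828464
origin [ 610.2665 -124.8519   34.    ] [ 610.3926 -124.73      8.    ]
depth saddle [581.9738 -73.4717  35.3236] [ 610.1336 -125.3493  105.6005]
grip [ 611.3749 -127.603    21.    ]
delta [0.0005 0.0018 0.1479] [-0.0009 -0.0005 -0.0022] rows>= 2.3668990026390255 0.012882879880988726
```

Request:
send_rows:
  deltas:
    - [0, 0.001, 0.04, 0, 0, 0.003]
    - [0, 0.0015, 0.09, 0, 0, 0.003]
    - [0, 0.0015, 0.135, 0, 0, 0.003]
    - [0, 0.0015, 0.148, 0, 0, 0.003]

```text
clock: 2.02
tcp_pos: [609.2, -130.6, 64.4]
ee_rot: [-3.138, -0.002, 1.921]
ft_force: [-0.2, 0.1, 0.3]
finger_gap: 90.1
```

Request:
send_rows:
  deltas:
    - [0, 0, 0, 0, 0, 0]
    - [0, 0, 0, 0, 0, 0]
    - [0, 0, 0, 0, 0, 0]
    - [0, 0, 0, 0, 0, 0]
  gripper: 0.03
  grip_force: 30

```text
clock: 2.52
tcp_pos: [611.3, -129.8, 67.5]
ee_rot: [3.141, 0.001, 1.923]
ft_force: [0.2, 0.2, 0.5]
finger_gap: 55.3
```

```bash
python3 -c "
from h import *
st()
for y in (1.525,): plan((502,5,66.5),y); plan((502,5,66.5),y,frm=None)
"
```

```text
t 2.52 [ 611.2509 -129.8285   67.5392] [3.1406 0.0009 1.9233] F [0.1702 0.1971 0.487 ] gap 55.3
delta [ 0.1643 -0.056   0.0008] [0.0012 0.0007 0.3983] rows>= 2.7766135597779478 2.1300522193791647
delta [ 0.1643 -0.056   0.0008] [0.0012 0.0007 0.3983] rows>= 2.7766135597779478 2.1300522193791647
```

Request:
send_rows:
  deltas:
    - [0, 0, 0, 0, 0, 0]
    - [0, 0, 0, 0, 0, 0]
    - [0, 0, 0, 0, 0, 0]

```text
clock: 2.9
tcp_pos: [611.6, -129.6, 67.1]
ee_rot: [3.14, 0.001, 1.923]
ft_force: [3.4, 2.6, 6.0]
finger_gap: 43.9
```

```bash
python3 -c "
from h import *
for i in range(3): st(); grab('wrist','w2')
plan((503,0,67.5),1.525); print(atz('w2',0,0,0))
"
```

```text
t 2.90 [ 611.6113 -129.6468   67.0889] [3.1402 0.0008 1.9232] F [3.4368 2.5716 6.0443] gap 43.9
t 2.95 [ 611.6352 -129.6466   67.1161] [3.1401 0.0008 1.9232] F [4.6345 3.5314 5.1659] gap 44.0
t 3.00 [ 611.6314 -129.658    67.1047] [3.1401 0.0008 1.9232] F [3.9717 4.1175 5.6527] gap 43.8
delta [ 0.1592 -0.0572 -0.0006] [0.0016 0.0005 0.3982] rows>= 2.7063820614528757 2.1296266320221293
[402.6188 -53.8985   0.    ]
```

```bash
python3 -c "
from h import *
plan((492.3,25,67.1),1.525)"
```

```text
delta [ 0.1863 -0.0586 -0.0002] [0.0016 0.0005 0.3982] rows>= 3.125465239712341 2.1296266320221293
```

Request:
send_rows:
  deltas:
    - [0.015, -0.005, 0, 0, 0, 0.035]
    - [0.04, -0.0126, 0, 0, 0, 0.09]
    - [0.066, -0.021, 0, 0, 0, 0.15]
    - [0.092, -0.029, 0, 0, 0, 0.21]
    - [0.118, -0.037, 0, 0, 0, 0.27]

```text
clock: 3.68
tcp_pos: [536.0, -32.3, 67.1]
ee_rot: [3.139, 0.002, 1.652]
ft_force: [4.7, -7.2, 3.5]
finger_gap: 43.9
```

```bash
python3 -c "
from h import *
st();plan((492.3,25,67.1),1.525)"
```

```text
t 3.67 [535.9926 -32.3011  67.0967] [3.1392 0.0019 1.6517] F [ 4.6577 -7.237   3.5186] gap 43.9
delta [ 0.0606 -0.0389 -0.0002] [0.0025 0.0017 0.1267] rows>= 1.1529404007468536 0.6777649742064008
```

Request:
send_rows:
  deltas:
    - [0.02, -0.012, 0, 0, 0, 0.042]
    - [0.04, -0.025, 0, 0, 0, 0.085]
    - [0.055, -0.036, 0, 0, 0, 0.12]
    - [0.0606, -0.0389, 0, 0, 0, 0.1267]
    - [0.0606, -0.0389, 0, 0, 0, 0.1267]

```text
clock: 4.3
tcp_pos: [491.8, 25.6, 67.0]
ee_rot: [3.141, 0.0, 1.527]
ft_force: [1.9, 4.1, 7.7]
finger_gap: 43.6
```

```bash
python3 -c "
from h import *
st(); grab('wrist','w3'); st()
print(proj('w3',(497,137,64)))"
```

```text
t 4.30 [491.8477  25.5857  66.9688] [3.1411 0.0002 1.5274] F [1.94   4.1107 7.6835] gap 43.6
t 4.35 [491.8612  25.5747  66.9501] [3.1413 0.     1.5273] F [1.3192 4.997  8.9564] gap 44.0
[279.6443  36.007 ]
```

View pics/w3.png

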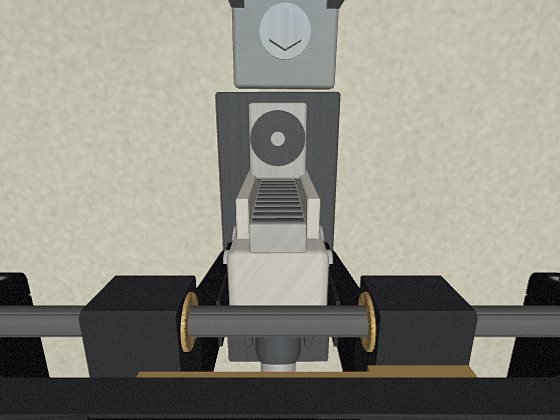

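```bash
python3 -c "
from h import *
zb=pt('w3',285,30,3)[2]; zs=pt('w3',262,138,2); print('bolt z',zb,pt('w3',250,70,3),'saddle',zs)
b=atz('w3',284.5,31,zb); s=atz('w3',278,138,zs[2]); print(b,s,b-s)
l=np.array([atz('w3',*p,58) for p in[(235,87.5),(335.5,88),(232.5,10),(339.5,10)]]);print(l)
f=[atz('w3',*p,8) for p in[(216,93),(340,93)]];print(f, (f[0]+f[1])/2)
T=T_tool(); d=T[:3,:3].T@(b-s); print('tool frame diff',d)
"
```

```text
bolt z 66.52131328102195 [482.1025 123.6624  58.582 ] saddle [484.9759  89.2185  35.1619]
[499.2335 138.4891  66.5213] [494.2163  88.8238  35.1619] [ 5.0171 49.6654 31.3594]
[[474.1511 116.0222  58.    ]
 [523.6257 113.6728  58.    ]
 [475.6328 149.9944  58.    ]
 [525.3202 147.8646  58.    ]]
[array([456.1321, 116.2199,   8.    ]), array([534.5094, 112.8673,   8.    ])] [495.3207 114.5436   8.    ]
tool frame diff [ 49.8354   2.8623 -31.3604]
```

Request:
send_rows:
  deltas:
    - [0.008, 0.001, 0, 0, 0, 0.001]
    - [0.02, 0.002, 0, 0, 0, 0.003]
    - [0.034, 0.003, 0, 0, 0, 0.003]
    - [0.046, 0.0032, 0, 0, 0, 0.003]
    - [0.0505, 0.0032, 0, 0, 0, 0.003]

```text
clock: 4.97
tcp_pos: [497.2, 75.0, 66.9]
ee_rot: [-3.141, 0.002, 1.525]
ft_force: [0.0, -12.3, 10.0]
finger_gap: 44.0
```

Request:
send_rows:
  deltas:
    - [0, 0, 0, 0, 0, 0]
    - [0, 0, 0, 0, 0, 0]

```text
clock: 5.22
tcp_pos: [497.2, 75.3, 67.0]
ee_rot: [-3.141, 0.001, 1.524]
ft_force: [-0.2, -1.3, 8.7]
finger_gap: 43.7
```

```bash
python3 -c "
from h import *
st(); grab('wrist','w4'); st(); grab('side','s4')
zb=pt('w4',285,150,2)[2];print(zb)
print('proj saddle if 58 ahead of origin', T_tool()[:3,3])
"
```

```text
t 5.22 [497.1714  75.3023  66.9534] [-3.1415  0.0006  1.5244] F [-0.1866 -1.295   8.7071] gap 43.7
t 5.28 [497.161   75.3224  66.9364] [-3.1414  0.0006  1.5244] F [ 0.1442 -0.98    9.8767] gap 44.0
66.49093584974261
proj saddle if 58 ahead of origin [497.2004  75.3144  66.9646]
```

View pics/w4.png

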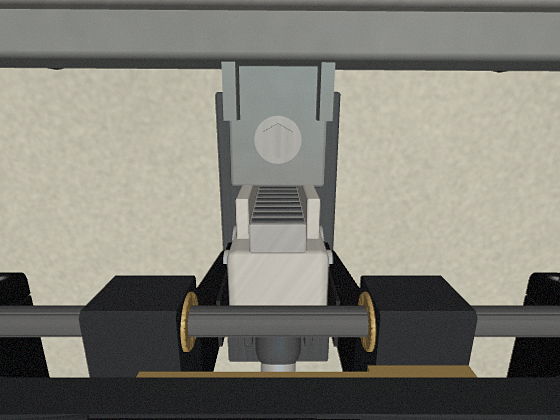

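```bash
python3 -c "
from h import *
b=atz('w4',278,139.5,66.5); s=atz('w4',278,138,35.2); e=(atz('w4',231,185,58)+atz('w4',326,185,58))/2; f=(atz('w4',216,93,8)+atz('w4',340,93,8))/2
T=np.load('w4.npz')['P']; Rt=T_tool()[:3,:3].T
print(Rt@(b-s), Rt@(e-s)+[25,0,0], Rt@(f-s)-[27,0,0])
print(atz('w4',231,185,58)-atz('w4',326,185,58))
print('edge tilt rail', atz('w4',0,64,80)-atz('w4',559,71,80))
"
```

```text
[  1.8381  -0.001  -31.3011] [  2.2562   0.2855 -22.7865] [-1.2606 -0.0329 27.1848]
[-50.5759   2.3024   0.    ]
edge tilt rail [-237.5374   13.6672    0.    ]
```

Request:
send_rows:
  deltas:
    - [0.001, 0, 0, 0, 0, 0]
    - [0.0022, 0, 0, 0, 0, 0]
    - [0.0022, 0, 0, 0, 0, 0]

```text
clock: 5.7
tcp_pos: [497.2, 76.7, 66.9]
ee_rot: [-3.141, 0.002, 1.524]
ft_force: [-1.6, -11.6, 9.1]
finger_gap: 43.9
```

```bash
python3 -c "
from h import *
st(); grab('wrist','w5')"
```

```text
t 5.70 [497.2025  76.6687  66.9304] [-3.1412  0.0015  1.5242] F [ -1.5759 -11.6175   9.0547] gap 43.9
```

Request:
send_rows:
  deltas:
    - [0, 0, 0, 0, 0, 0]
    - [0, 0, 0, 0, 0, 0]
    - [0, 0, 0, 0, 0, 0]
    - [0, 0, 0, 0, 0, 0]
  gripper: 0.08

```text
clock: 6.25
tcp_pos: [497.1, 78.0, 66.5]
ee_rot: [-3.141, 0.0, 1.524]
ft_force: [0.3, 0.6, 0.2]
finger_gap: 77.2
```

Request:
send_rows:
  deltas:
    - [0, 0, -0.03, 0, 0, 0]
    - [0, 0, -0.075, 0, 0, 0]
    - [0, 0, -0.12, 0, 0, 0]
    - [0, 0, -0.165, 0, 0, 0]
    - [0, 0, -0.18, 0, 0, 0]

```text
clock: 6.88
tcp_pos: [497.8, 78.1, 249.0]
ee_rot: [3.138, -0.0, 1.524]
ft_force: [-0.5, 0.8, -0.9]
finger_gap: 79.7
```

```bash
python3 -c "
from h import *
st(); grab('wrist','w6'); grab('top','t6'); grab('side','s6')
a=np.load('w5.npz')['im'][60:260,180:380,::-1]; b=np.load('w6.npz')['im'][0:260,180:380,::-1]; c=np.load('t6.npz')['im'][180:320,130:330,::-1]
f=lambda x:cv2.resize(x,(400,int(400*x.shape[0]/x.shape[1])),interpolation=cv2.INTER_CUBIC)
a,b=f(a),f(b); h=600; p=lambda x: np.vstack([x,np.zeros((h-len(x),400,3),np.uint8)]) 
cv2.imwrite('pics/c6.png',np.hstack([p(a),p(b)]))
"
```

```text
t 6.88 [497.7578  78.0503 248.9592] [ 3.1379 -0.0002  1.5238] F [-0.4554  0.7664 -0.8886] gap 79.7
```

View pics/c6.png

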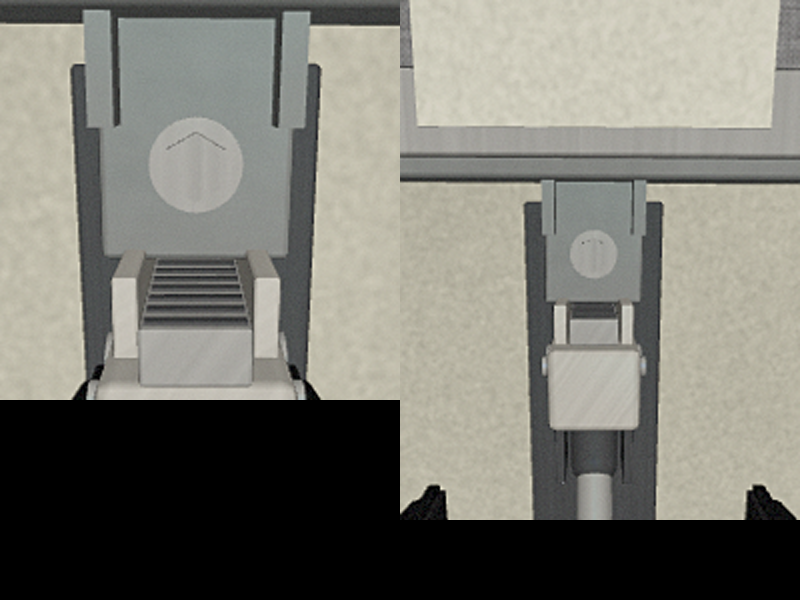

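```bash
python3 -c "
from h import *
Rt=T_tool()[:3,:3].T
b=atz('w6',276.5,126.5,66.5); f=(atz('w6',242.5,101,8)+atz('w6',311.5,101,8))/2; e=(atz('w6',253,150,58)+atz('w6',300.5,150,58))/2; h=atz('w6',277,194,105)
dd=-Rt[0]; 
o=f+Rt[0]*-85; s=o+58*Rt[0]; print('bolt',b,'saddle from base',s,'origin',o,'housing top',h,'lugpad',e+25*Rt[0])
print('bolt-saddle tool',Rt@(b-s),'lug-saddle',Rt@(e-s)+[25,0,0],'hous+2-> saddle',Rt@(b-h)-[58,0,0])
b=atz('w5',278,142.5,66.5); s=atz('w5',278,138,35.2); print('w5',Rt@(b-s))
print(pt('t6',160,251), )
W=cloud('t6')
m=(W[...,1]<-60)&(W[...,1]>-140)&(W[...,2]>100)&(W[...,2]<230)&(abs(W[...,0]-490)<40); P=W[m]; print(len(P))
for y in range(-140,-60,10):
    q=P[(P[:,1]>y)&(P[:,1]<y+10)]
    if len(q)>4: print(y+5,q[:,0].mean(),np.percentile(q[:,2],90))
"
```

```text
bolt [499.47   140.3385  66.5   ] saddle from base [499.9521 138.7487   8.0029] origin [497.22   80.813   8.009] housing top [497.1251  80.4712 105.    ] lugpad [499.76   141.0528  57.9973]
bolt-saddle tool [  1.5592  -0.5616 -58.4972] lug-saddle [  2.2872  -0.3048 -49.9947] hous+2-> saddle [ 1.9154 -0.4744 38.4937]
w5 [  0.4352   0.0075 -31.3   ]
[491.9176  52.2843 344.9049]
479
-135 486.7456574032761 203.1348439141199
-125 486.94190231890235 205.24619591534423
-115 486.84562568876794 203.37034524620069
-105 486.8056693713921 196.46261068454467
-95 487.46563371280496 189.36923331446968
-85 488.5646742632431 182.07891104989238
-75 489.13514621066815 175.02578499710359
-65 488.92612878671616 169.0618003081142
```

```bash
cat >> h.py <<'E'
def hpose(th,back=0,yaw=1.524,piv=(497.2,80.8,52),r=210,p0=-0.3):
    a=0.6-th; d=np.array([np.cos(yaw),np.sin(yaw),0]); zz=np.array([0,0,1.])
    g=np.array(piv)+r*(-np.cos(a)*d+np.sin(a)*zz); p=p0+th
    Rm=(R.from_euler('xyz',[np.pi,0,yaw])*R.from_rotvec([0,p,0])).as_matrix()
    T=np.eye(4);T[:3,:3]=Rm;T[:3,3]=g+(19-back)*Rm[:,2]; return T
def rel(T0,T1):
    D=np.linalg.inv(T0)@T1; return np.r_[D[:3,3]/1000,R.from_matrix(D[:3,:3]).as_rotvec()]
E
python3 -c "
from h import *
print('hover',rel(T_tool(),hpose(0,90)),hpose(0,90)[:3,3],hpose(0)[:3,3])
for th in (.1,.2,.3,.4,.5,.6,.62): print(th,rel(hpose(0),hpose(th)))
for th in (.3,.6,.62): print(th,rel(hpose(.3),hpose(th)))
for th in (.3,0,-.02): print(th,rel(hpose(.62),hpose(th)))
"
```

```text
hover [-0.1495  0.0001  0.0077 -0.0001 -0.2999 -0.0003] [490.0737 -71.3718 238.4038] [488.8295 -97.9395 152.4235]
0.1 [-0.0033  0.      0.0202 -0.      0.1    -0.    ]
0.2 [-0.0046  0.      0.0407 -0.      0.2    -0.    ]
0.3 [-0.0038  0.      0.0612 -0.      0.3    -0.    ]
0.4 [-0.0009  0.      0.0815 -0.      0.4    -0.    ]
0.5 [ 0.0039  0.      0.1015 -0.      0.5     0.    ]
0.6 [ 0.0107  0.      0.1208 -0.      0.6    -0.    ]
0.62 [0.0123 0.     0.1246 0.     0.62   0.    ]
0.3 [-0.  0.  0. -0. -0.  0.]
0.6 [-0.0038  0.      0.0612 -0.      0.3     0.    ]
0.62 [-0.0034  0.      0.0653  0.      0.32    0.    ]
0.3 [ 0.0237  0.     -0.0609 -0.     -0.32   -0.    ]
0 [ 0.0624  0.     -0.1086 -0.     -0.62   -0.    ]
-0.02 [ 0.0654  0.     -0.1113 -0.     -0.64   -0.    ]
```

Request:
send_rows:
  deltas:
    - [-0.02, 0, 0.0, 0, -0.04, 0]
    - [-0.055, 0, 0.003, 0, -0.11, 0]
    - [-0.095, 0, 0.005, 0, -0.19, 0]
    - [-0.135, 0, 0.007, 0, -0.27, 0]
    - [-0.1495, 0, 0.0077, 0, -0.3, 0]
  gripper: 0.07

```text
clock: 7.65
tcp_pos: [489.5, -72.3, 237.0]
ee_rot: [-3.138, 0.301, 1.524]
ft_force: [0.4, 0.2, 1.0]
finger_gap: 70.1
```

Request:
send_rows:
  deltas:
    - [0, 0, 0, 0, 0, 0]

```text
clock: 7.78
tcp_pos: [489.9, -71.2, 237.8]
ee_rot: [-3.14, 0.299, 1.524]
ft_force: [-0.3, 0.7, -0.9]
finger_gap: 69.8
```

```bash
python3 -c "
from h import *
st(); grab('wrist','w7'); grab('side','s7'); print(rel(T_tool(),hpose(0)))
a=np.load('w7.npz')['im'][:,:,::-1]; b=np.load('s7.npz')['im'][:,:,::-1]
c=np.hstack([cv2.resize(a,(400,300)),cv2.resize(b,(400,300))]); cv2.imwrite('pics/c7.png',c)
print(proj('w7',hpose(0,19)[:3,3]),proj('w7',hpose(0,0)[:3,3]))
"
```

```text
t 7.78 [489.9002 -71.183  237.8359] [-3.1396  0.2989  1.5236] F [-0.3303  0.7189 -0.935 ] gap 69.8
[-0.0008 -0.0001  0.0903 -0.0006 -0.0013 -0.0001]
[278.7934 221.2886] [278.784  213.7372]
```

View pics/c7.png

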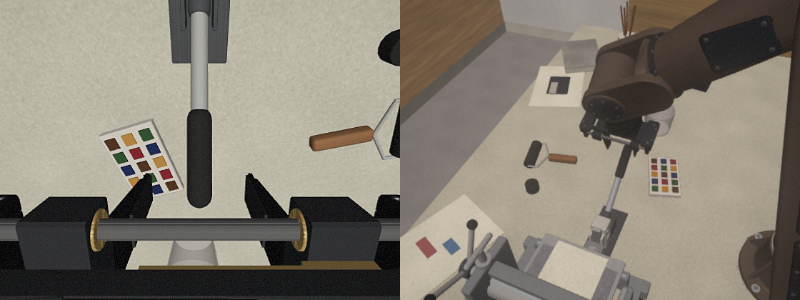

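Request:
send_rows:
  deltas:
    - [0, 0, 0.02, 0, 0, 0]
    - [0, 0, 0.045, 0, 0, 0]
    - [0, 0, 0.07, 0, 0, 0]
    - [0, 0, 0.088, 0, 0, 0]
    - [0, 0, 0.09, 0, 0, 0]

```text
clock: 8.5
tcp_pos: [488.7, -97.5, 152.2]
ee_rot: [-3.14, 0.299, 1.524]
ft_force: [0.1, 0.5, -0.4]
finger_gap: 70.2
```

Request:
send_rows:
  deltas:
    - [0, 0, 0, 0, 0, 0]
    - [0, 0, 0, 0, 0, 0]
    - [0, 0, 0, 0, 0, 0]
    - [0, 0, 0, 0, 0, 0]
    - [0, 0, 0, 0, 0, 0]
  gripper: 0.015
  grip_force: 25

```text
clock: 9.12
tcp_pos: [489.0, -98.0, 153.1]
ee_rot: [3.141, 0.3, 1.524]
ft_force: [1.6, -1.3, 0.7]
finger_gap: 25.7
```

Request:
send_rows:
  deltas:
    - [0, 0, 0, 0, 0, 0]
    - [0, 0, 0, 0, 0, 0]

```text
clock: 9.38
tcp_pos: [489.1, -98.0, 153.0]
ee_rot: [3.141, 0.3, 1.524]
ft_force: [0.6, 0.1, 1.6]
finger_gap: 25.7
```

```bash
python3 -c "
from h import *
st(); print(hpose(0)[:3,3])
for th in (.1,.2,.3,.4,.5,.6): print(th,rel(hpose(0),hpose(th)))
T=T_tool(); g=T[:3,3]-19*T[:3,2]; print(g, np.linalg.norm(g-[497.2,80.8,52]), np.arctan2(g[2]-52, 80.8-g[1]))"
```

```text
t 9.38 [489.0771 -98.0134 153.0181] [3.1413 0.3002 1.5236] F [0.5997 0.0988 1.6071] gap 25.7
[488.8295 -97.9395 152.4235]
0.1 [-0.0033  0.      0.0202 -0.      0.1    -0.    ]
0.2 [-0.0046  0.      0.0407 -0.      0.2    -0.    ]
0.3 [-0.0038  0.      0.0612 -0.      0.3    -0.    ]
0.4 [-0.0009  0.      0.0815 -0.      0.4    -0.    ]
0.5 [ 0.0039  0.      0.1015 -0.      0.5     0.    ]
0.6 [ 0.0107  0.      0.1208 -0.      0.6    -0.    ]
[489.3362 -92.4015 171.1685] 210.38469645635323 0.6026499041256121
```

Request:
send_rows:
  deltas:
    - [-0.0018, 0, 0.01, 0, 0.05, 0]
    - [-0.0033, 0, 0.0202, 0, 0.1, 0]
    - [-0.0042, 0, 0.0325, 0, 0.16, 0]
    - [-0.0045, 0, 0.047, 0, 0.23, 0]
    - [-0.0038, 0, 0.0612, 0, 0.3, 0]

```text
clock: 10.0
tcp_pos: [488.1, -119.8, 95.5]
ee_rot: [3.141, -0.002, 1.523]
ft_force: [0.1, 4.2, 2.1]
finger_gap: 25.4
```

```bash
python3 -c "
from h import *
st(); s=ctrl.state(); print(s['moment']); print(rel(T_tool(),hpose(.3)))"
```

```text
t 10.00 [ 488.0812 -119.8368   95.5057] [ 3.1408 -0.002   1.5234] F [0.1428 4.1702 2.0664] gap 25.4
[ 0.769   0.0642 -0.0015]
[ 0.0002 -0.0003  0.0004  0.0008 -0.002  -0.0006]
```

Request:
send_rows:
  deltas:
    - [-0.0028, 0, 0.0143, 0, 0.07, 0]
    - [-0.0042, 0, 0.0285, 0, 0.14, 0]
    - [-0.0046, 0, 0.043, 0, 0.21, 0]
    - [-0.0043, 0, 0.054, 0, 0.265, 0]
    - [-0.0038, 0, 0.0612, 0, 0.3, 0]

```text
clock: 10.62
tcp_pos: [487.8, -123.7, 34.0]
ee_rot: [3.142, -0.302, 1.523]
ft_force: [0.1, -0.6, 3.1]
finger_gap: 25.5
```

```bash
python3 -c "
from h import *
st(); s=ctrl.state(); print(s['moment']); print(rel(T_tool(),hpose(.6)),hpose(.6)[:3,3])"
```

```text
t 10.62 [ 487.8471 -123.7047   34.0017] [ 3.1416 -0.3017  1.5229] F [ 0.0833 -0.6352  3.1485] gap 25.5
[-0.0392  0.0252  0.0456]
[ 0.0003 -0.0002  0.0002  0.0004 -0.0017 -0.0011] [ 487.639  -123.3614   33.8486]
```

Request:
send_rows:
  deltas:
    - [-0.0003, 0, 0.0015, 0, 0.007, 0]
    - [-0.0006, 0, 0.003, 0, 0.015, 0]

```text
clock: 10.88
tcp_pos: [488.0, -123.5, 32.2]
ee_rot: [3.141, -0.315, 1.524]
ft_force: [-5.1, -4.3, 22.1]
finger_gap: 24.9
```

```bash
python3 -c "
from h import *
st(); s=ctrl.state(); print(s['moment']); grab('wrist','w8'); grab('side','s8'); grab('top','t8')
print(rel(hpose(.615),hpose(.3)),rel(hpose(.3),hpose(0)),rel(hpose(.3),hpose(.615)))
for th in(.5,.4,.35): print(rel(hpose(.615),hpose(th)))
for th in(.2,.1,.05): print(rel(hpose(.3),hpose(th)))
"
```

```text
t 10.88 [ 487.9607 -123.5281   32.2096] [ 3.1407 -0.3148  1.5238] F [-5.1405 -4.2905 22.1081] gap 24.9
[0.2811 0.7748 0.2349]
[ 0.0232  0.     -0.06    0.     -0.315  -0.    ] [ 0.0217  0.     -0.0574  0.     -0.3     0.    ] [-0.0035  0.      0.0643 -0.      0.315   0.    ]
[ 0.0063  0.     -0.0227  0.     -0.115  -0.    ]
[ 0.0138  0.     -0.0418  0.     -0.215  -0.    ]
[ 0.0183  0.     -0.051   0.     -0.265  -0.    ]
[ 0.0053  0.     -0.0198  0.     -0.1    -0.    ]
[ 0.0126  0.     -0.039   0.     -0.2    -0.    ]
[ 0.0169 -0.     -0.0483  0.     -0.25   -0.    ]
```

Request:
send_rows:
  deltas:
    - [0.003, 0, -0.0117, 0, -0.059, 0]
    - [0.0063, 0, -0.0227, 0, -0.115, 0]
    - [0.0105, 0, -0.034, 0, -0.173, 0]
    - [0.0165, 0, -0.0473, 0, -0.245, 0]
    - [0.0232, 0, -0.06, 0, -0.315, 0]

```text
clock: 11.65
tcp_pos: [487.9, -119.7, 96.2]
ee_rot: [3.141, 0.003, 1.523]
ft_force: [-1.0, 3.3, 0.1]
finger_gap: 25.4
```

Request:
send_rows:
  deltas:
    - [0.0036, 0, -0.014, 0, -0.07, 0]
    - [0.0082, 0, -0.028, 0, -0.143, 0]
    - [0.0126, 0, -0.039, 0, -0.2, 0]
    - [0.0177, 0, -0.05, 0, -0.259, 0]
    - [0.0217, 0, -0.0574, 0, -0.3, 0]

```text
clock: 12.28
tcp_pos: [489.0, -97.7, 153.7]
ee_rot: [3.141, 0.302, 1.524]
ft_force: [0.2, -1.2, -3.5]
finger_gap: 25.9
```

```bash
python3 -c "
from h import *
st(); print(rel(T_tool(),hpose(0)))"
```

```text
t 12.28 [489.0033 -97.6696 153.7043] [3.1408 0.3022 1.5238] F [ 0.2477 -1.2106 -3.4694] gap 25.9
[ 0.0001 -0.0002  0.0013  0.0008  0.0022 -0.0002]
```

Request:
send_rows:
  deltas:
    - [-0.0018, 0, 0.01, 0, 0.05, 0]
    - [-0.0033, 0, 0.0202, 0, 0.1, 0]
    - [-0.0042, 0, 0.0325, 0, 0.16, 0]
    - [-0.0045, 0, 0.047, 0, 0.23, 0]
    - [-0.0038, 0, 0.0612, 0, 0.3, 0]

```text
clock: 12.9
tcp_pos: [488.3, -119.7, 95.8]
ee_rot: [3.14, -0.002, 1.524]
ft_force: [-0.4, 7.8, 5.8]
finger_gap: 25.4
```

Request:
send_rows:
  deltas:
    - [-0.0028, 0, 0.0143, 0, 0.07, 0]
    - [-0.0042, 0, 0.0285, 0, 0.14, 0]
    - [-0.0046, 0, 0.043, 0, 0.21, 0]
    - [-0.0043, 0, 0.0555, 0, 0.272, 0]
    - [-0.0038, 0, 0.0632, 0, 0.31, 0]

```text
clock: 13.52
tcp_pos: [488.2, -123.4, 32.6]
ee_rot: [3.141, -0.312, 1.523]
ft_force: [-0.7, 3.0, 24.2]
finger_gap: 25.6
```

```bash
python3 -c "
from h import *
st(); print(rel(T_tool(),hpose(.6))); grab('top','t9'); grab('side','s9'); grab('wrist','w9')
for t in('t0','t6','t8','t9'):
    W=cloud(t); 
    m=(abs(W[...,0]-497)<22)&(W[...,1]>113)&(W[...,1]<126)&(W[...,2]>45)&(W[...,2]<95)
    r=(abs(W[...,0]-497)<120)&(W[...,1]>162)&(W[...,1]<174)&(W[...,2]>65)&(W[...,2]<125)
    b=(abs(W[...,0]-497)<60)&(W[...,1]>190)&(W[...,1]<240)&(W[...,2]>120)&(W[...,2]<190)
    print(t,m.sum(),np.median(W[m][:,2]),r.sum(),np.median(W[r][:,2]),b.sum(),np.median(W[b][:,2]))
"
```

```text
t 13.53 [ 488.1585 -123.4279   32.6069] [ 3.1409 -0.3121  1.5229] F [-0.6684  2.9515 24.2292] gap 25.6
[ 0.0004 -0.0005 -0.0012  0.001  -0.0121 -0.001 ]
t0 119 57.75739599137796 209 75.6551087496191 1414 146.20801432074978
t6 36 58.58827049338811 0 nan 0 nan
t8 33 58.91742849832133 209 76.3736726405217 995 146.05423958426968
t9 34 65.16851785329601 238 78.68233897606348 1026 150.51764690091926
  return _methods._mean(a, axis=axis, dtype=dtype,
  ret = ret.dtype.type(ret / rcount)
```

Request:
send_rows:
  deltas:
    - [0.003, 0, -0.0117, 0, -0.059, 0]
    - [0.0063, 0, -0.0227, 0, -0.115, 0]
    - [0.0105, 0, -0.034, 0, -0.173, 0]
    - [0.0165, 0, -0.0473, 0, -0.24, 0]
    - [0.0232, 0, -0.059, 0, -0.31, 0]

```text
clock: 14.3
tcp_pos: [488.3, -119.6, 96.5]
ee_rot: [3.14, 0.003, 1.523]
ft_force: [-0.1, -0.7, 1.6]
finger_gap: 25.6
```

Request:
send_rows:
  deltas:
    - [0.0036, 0, -0.014, 0, -0.07, 0]
    - [0.0082, 0, -0.028, 0, -0.143, 0]
    - [0.0126, 0, -0.039, 0, -0.2, 0]
    - [0.0177, 0, -0.05, 0, -0.259, 0]
    - [0.0217, 0, -0.0574, 0, -0.3, 0]

```text
clock: 14.92
tcp_pos: [489.2, -97.4, 153.9]
ee_rot: [3.14, 0.302, 1.524]
ft_force: [1.2, -2.3, -6.4]
finger_gap: 25.6
```

```bash
python3 -c "
from h import *
st(); print(rel(T_tool(),hpose(0)))"
```

```text
t 14.93 [489.2397 -97.4297 153.882 ] [3.1403 0.3023 1.5237] F [ 1.1766 -2.3005 -6.3924] gap 25.6
[-0.0001 -0.0004  0.0015  0.0013  0.0023 -0.0002]
```

Request:
send_rows:
  deltas:
    - [-0.0018, 0, 0.01, 0, 0.05, 0]
    - [-0.0033, 0, 0.0202, 0, 0.1, 0]
    - [-0.0042, 0, 0.0325, 0, 0.16, 0]
    - [-0.0045, 0, 0.047, 0, 0.23, 0]
    - [-0.0038, 0, 0.0612, 0, 0.3, 0]

```text
clock: 15.55
tcp_pos: [488.3, -119.6, 96.1]
ee_rot: [3.14, -0.002, 1.524]
ft_force: [-1.4, 5.9, 6.9]
finger_gap: 25.4
```

Request:
send_rows:
  deltas:
    - [-0.0028, 0, 0.0143, 0, 0.07, 0]
    - [-0.0042, 0, 0.0285, 0, 0.14, 0]
    - [-0.0046, 0, 0.043, 0, 0.21, 0]
    - [-0.0043, 0, 0.0555, 0, 0.272, 0]
    - [-0.0038, 0, 0.0632, 0, 0.31, 0]

```text
clock: 16.18
tcp_pos: [488.1, -123.4, 32.7]
ee_rot: [3.141, -0.312, 1.523]
ft_force: [-1.7, -0.9, 22.2]
finger_gap: 25.2
```

```bash
python3 -c "
from h import *
st(); print(rel(T_tool(),hpose(.6))); grab('top','t10'); grab('side','s10'); grab('wrist','w10')
for t in('t0','t8','t9','t10'):
    W=cloud(t); 
    m=(abs(W[...,0]-497)<22)&(W[...,1]>113)&(W[...,1]<126)&(W[...,2]>45)&(W[...,2]<95)
    r=(abs(W[...,0]-497)<120)&(W[...,1]>162)&(W[...,1]<174)&(W[...,2]>65)&(W[...,2]<125)
    b=(abs(W[...,0]-497)<60)&(W[...,1]>190)&(W[...,1]<240)&(W[...,2]>120)&(W[...,2]<190)
    print(t,m.sum(),np.median(W[m][:,2]),r.sum(),np.median(W[r][:,2]),b.sum(),np.median(W[b][:,2]))
a=np.load('t10.npz')['im'][:,:,::-1][150:350,:300]; b=np.load('w10.npz')['im'][:,:,::-1]
cv2.imwrite('pics/c10.png',np.hstack([cv2.resize(b,(400,300)),cv2.resize(np.load('t10.npz')['im'][:,:,::-1],(400,300))]))
"; 
```

```text
t 16.18 [ 488.0689 -123.4146   32.6695] [ 3.1409 -0.3117  1.523 ] F [-1.6974 -0.9329 22.208 ] gap 25.2
[ 0.0004 -0.0004 -0.0011  0.001  -0.0117 -0.0009]
t0 119 57.75739599137796 209 75.6551087496191 1414 146.20801432074978
t8 33 58.91742849832133 209 76.3736726405217 995 146.05423958426968
t9 34 65.16851785329601 238 78.68233897606348 1026 150.51764690091926
t10 47 72.89579099418654 332 75.94173628657313 1037 156.69105471084686
```

View pics/c10.png

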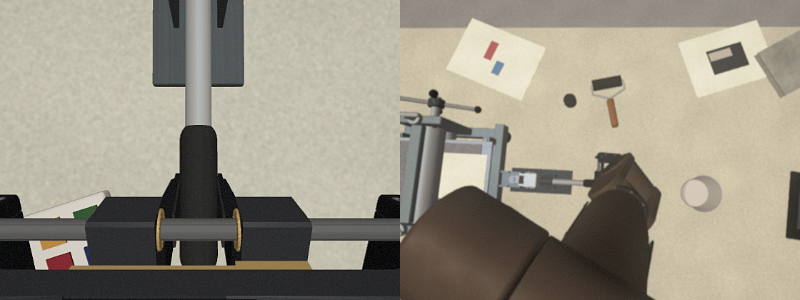

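```bash
python3 - <<'E'
from h import *
from scipy.interpolate import griddata
def rise(a,b,ylo,yhi,zlo,zhi):
    A=cloud(a).reshape(-1,3);B=cloud(b).reshape(-1,3)
    f=lambda W,l,h:W[(W[:,0]>380)&(W[:,0]<620)&(W[:,1]>ylo-15)&(W[:,1]<yhi+15)&(W[:,2]>l)&(W[:,2]<h)]
    A=f(A,zlo,zhi);B=f(B,zlo,zhi+25)
    g=B[(B[:,1]>ylo)&(B[:,1]<yhi)]
    z=griddata(A[:,:2],A[:,2],g[:,:2]); d=g[:,2]-z; return np.nanmedian(d),np.isfinite(d).sum()
for cam in 'ts':
  for y0,y1 in((190,205),(205,220),(220,240),(240,260)):
    print(cam,y0,y1,[rise(cam+'0',cam+k,y0,y1,138,156) for k in('8','9','10')])
# lug top with bolt excluded
for k in ('t0','t8','t9','t10'):
    W=cloud(k).reshape(-1,3); m=(abs(W[:,0]-498)<20)&(W[:,1]>116)&(W[:,1]<128)&(W[:,2]>50)&(W[:,2]<85); print(k,m.sum(),W[m][:,2].mean(),np.median(W[m][:,2]),W[m][:,1].mean())
E
```

```text
t 190 205 [(np.float64(-0.1127411785992507), np.int64(506)), (np.float64(4.709101198428385), np.int64(519)), (np.float64(10.726479501337394), np.int64(534))]
t 205 220 [(np.float64(0.06942962084653459), np.int64(469)), (np.float64(4.200570679746093), np.int64(474)), (np.float64(10.587790054957921), np.int64(470))]
t 220 240 [(np.float64(2.984279490192421e-13), np.int64(578)), (np.float64(4.412272173395877), np.int64(588)), (np.float64(10.269471671497513), np.int64(585))]
t 240 260 [(np.float64(-0.0793465932001709), np.int64(588)), (np.float64(4.030880089633854), np.int64(594)), (np.float64(9.556903922099195), np.int64(607))]
s 190 205 [(np.float64(-0.012803210426753253), np.int64(970)), (np.float64(4.769059637092624), np.int64(950)), (np.float64(11.25429701022), np.int64(953))]
s 205 220 [(np.float64(-0.07611905693548238), np.int64(1007)), (np.float64(4.528646212117565), np.int64(1042)), (np.float64(10.842885984822999), np.int64(1059))]
s 220 240 [(np.float64(0.07430773764187393), np.int64(1458)), (np.float64(4.387875488095887), np.int64(1489)), (np.float64(10.460530467747631), np.int64(1520))]
s 240 260 [(np.float64(0.13399747095192538), np.int64(1543)), (np.float64(4.051041745391274), np.int64(1552)), (np.float64(9.570209226132704), np.int64(1573))]
t0 89 58.0896501746533 58.00119328569099 122.28116877619276
t8 12 57.85414167546685 58.449914206284916 123.04372983916959
t9 21 64.72333077219643 64.69367366417623 123.48002918034007
t10 30 70.70915596767342 72.48228870768082 122.64412778427324
```

The lift so far is a marginal 10.6 mm or so at the feet. One more tooth adds about 6.3 mm, which should land mid-range near 17 mm.

Request:
send_rows:
  deltas:
    - [0.003, 0, -0.0117, 0, -0.059, 0]
    - [0.0063, 0, -0.0227, 0, -0.115, 0]
    - [0.0105, 0, -0.034, 0, -0.173, 0]
    - [0.0165, 0, -0.0473, 0, -0.24, 0]
    - [0.0232, 0, -0.059, 0, -0.31, 0]

```text
clock: 16.95
tcp_pos: [488.2, -119.5, 96.7]
ee_rot: [3.14, 0.003, 1.524]
ft_force: [-2.0, -2.2, 2.8]
finger_gap: 25.7
```

Request:
send_rows:
  deltas:
    - [0.0036, 0, -0.014, 0, -0.07, 0]
    - [0.0082, 0, -0.028, 0, -0.143, 0]
    - [0.0126, 0, -0.039, 0, -0.2, 0]
    - [0.0177, 0, -0.05, 0, -0.259, 0]
    - [0.0217, 0, -0.0574, 0, -0.3, 0]

```text
clock: 17.58
tcp_pos: [489.2, -97.3, 154.0]
ee_rot: [3.14, 0.302, 1.524]
ft_force: [1.2, -4.0, -5.5]
finger_gap: 25.5
```

Request:
send_rows:
  deltas:
    - [-0.0018, 0, 0.01, 0, 0.05, 0]
    - [-0.0033, 0, 0.0202, 0, 0.1, 0]
    - [-0.0042, 0, 0.0325, 0, 0.16, 0]
    - [-0.0045, 0, 0.047, 0, 0.23, 0]
    - [-0.0038, 0, 0.0612, 0, 0.3, 0]

```text
clock: 18.2
tcp_pos: [488.2, -119.5, 96.3]
ee_rot: [3.14, -0.001, 1.524]
ft_force: [-1.8, 2.8, 6.8]
finger_gap: 25.2
```

Request:
send_rows:
  deltas:
    - [-0.0028, 0, 0.0143, 0, 0.07, 0]
    - [-0.0042, 0, 0.0285, 0, 0.14, 0]
    - [-0.0046, 0, 0.043, 0, 0.21, 0]
    - [-0.0043, 0, 0.0555, 0, 0.272, 0]
    - [-0.0038, 0, 0.0632, 0, 0.31, 0]

```text
clock: 18.82
tcp_pos: [488.0, -123.4, 32.8]
ee_rot: [3.141, -0.311, 1.523]
ft_force: [-3.1, -2.6, 22.6]
finger_gap: 25.4
```

Request:
send_rows:
  deltas:
    - [0, 0, 0, 0, 0, 0]
    - [0, 0, 0, 0, 0, 0]

```text
clock: 19.08
tcp_pos: [488.0, -123.4, 33.4]
ee_rot: [3.141, -0.309, 1.524]
ft_force: [-2.4, -2.5, 11.9]
finger_gap: 25.6
```

```bash
python3 - <<'E'
from h import *
from scipy.interpolate import griddata
st(); grab('top','t11'); grab('side','s11'); grab('wrist','w11')
def rise(a,b,ylo,yhi,zlo,zhi):
    A=cloud(a).reshape(-1,3);B=cloud(b).reshape(-1,3)
    f=lambda W,l,h:W[(W[:,0]>380)&(W[:,0]<620)&(W[:,1]>ylo-15)&(W[:,1]<yhi+15)&(W[:,2]>l)&(W[:,2]<h)]
    A=f(A,zlo,zhi);B=f(B,zlo,zhi+25)
    g=B[(B[:,1]>ylo)&(B[:,1]<yhi)]
    z=griddata(A[:,:2],A[:,2],g[:,:2]); d=g[:,2]-z; return round(np.nanmedian(d),2),np.isfinite(d).sum()
for cam in 'ts':
    print(cam,[rise(cam+'0',cam+'11',y0,y1,138,156) for y0,y1 in((190,205),(205,220),(220,240),(240,260))])
a=np.load('t11.npz')['im'][:,:,::-1][190:310,120:260]; b=np.load('s11.npz')['im'][:,:,::-1]
cv2.imwrite('pics/c11.png',np.hstack([cv2.resize(a,(400,343),interpolation=cv2.INTER_CUBIC),cv2.resize(b[177:420,140:423],(400,343),interpolation=cv2.INTER_CUBIC)]))
E
```

```text
t 19.07 [ 488.0456 -123.4021   33.4432] [ 3.1405 -0.3093  1.5237] F [-2.3713 -2.531  11.899 ] gap 25.6
t [(np.float64(17.11), np.int64(539)), (np.float64(17.04), np.int64(475)), (np.float64(16.36), np.int64(599)), (np.float64(14.96), np.int64(620))]
s [(np.float64(17.48), np.int64(883)), (np.float64(17.28), np.int64(1103)), (np.float64(16.57), np.int64(1524)), (np.float64(15.17), np.int64(1609))]
```

View pics/c11.png

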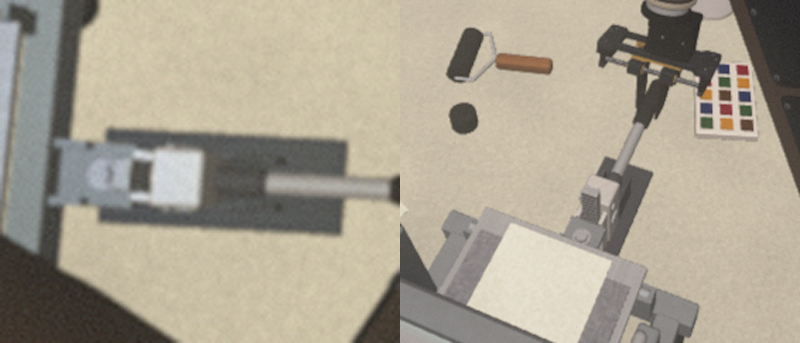

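Request:
send_rows:
  deltas:
    - [0, 0, 0.001, 0, 0.004, 0]
    - [0, 0, 0.001, 0, 0.004, 0]
    - [0, 0, 0.001, 0, 0.004, 0]
    - [0, 0, 0.001, 0, 0.004, 0]

```text
clock: 19.73
tcp_pos: [488.1, -123.3, 32.9]
ee_rot: [3.14, -0.313, 1.524]
ft_force: [-4.7, -5.8, 17.1]
finger_gap: 25.7
```

```bash
python3 - <<'E'
from h import *
for i in range(3): st(); grab('top','t12')
print(rel(T_tool(),hpose(.6)))
for n,u,v in [('foot',238,141),('paint',315,303),('tub',413,270),('br roller',290,116),('br handle',297,155)]: print(n,pt('t0',u,v),pt('t12',u,v))
E
```

```text
t 19.73 [ 488.1168 -123.2971   32.9361] [ 3.1399 -0.3127  1.5242] F [-4.6865 -5.7821 17.1132] gap 25.7
t 19.77 [ 488.1025 -123.3097   32.9369] [ 3.1399 -0.3127  1.5243] F [-5.0621 -5.806  18.5247] gap 25.3
t 19.82 [ 488.1148 -123.3202   32.951 ] [ 3.1399 -0.3127  1.5242] F [-5.026  -5.1243 17.4958] gap 25.7
[ 0.0002 -0.0005 -0.0009  0.0017 -0.0127  0.0002]
foot [762.9184 -31.0057  34.0853] [762.4511 -31.1929  35.672 ]
paint [ 381.1578 -215.8805   18.4805] [ 431.1941 -179.4231  521.793 ]
tub [ 458.4047 -449.1153    4.2953] [ 458.4109 -449.0214    4.6024]
br roller [ 824.5628 -155.8672   37.1188] [ 824.9168 -155.8785   36.1343]
br handle [ 731.5582 -173.3251   23.8699] [ 731.369  -173.3038   24.5994]
```

Stable: the handle is held at the bottom stop with about 17 N of push, the feet are clear, and the bystanders I could see haven't moved. Handing in.

```bash
python3 -c "
from h import *
print(ctrl.finish_job()); st()"
```

```text
the job is handed in; nothing more can be done
None
the job is handed in; nothing more can be done
```

The front feet should be standing about 17 mm clear of the table, and the gripper is still holding the jack's handle down at its bottom stop. I handed the job in at about 19.8 s of robot time.

- **Positioning:** I gripped the jack by its housing and slid it in along the press's axis. The last wrist view put the saddle within about 2 mm of the bolt head, with the axes aligned to about 0.01 rad.
- **Pumping:** I gripped the handle and made four full strokes. After the third stroke I measured about 10.6 mm, too close to the 10 mm minimum, so I added one more.
- **Clearance:** After the fourth stroke the top and side depth images agreed to about 0.3 mm. That is the rise of the press bed level with the feet; I did not see the feet's undersides directly.
- **Holding force:** The push on the handle settled at about 12 N, so I added 1 mm and it held steady at about 17 N. The readings showed no slip.
- **Other things on the desk:** The tub, brayer and spare foot measured within about 2 mm of where they started. The arm hid the paint box from the top camera; the side view showed it lying apart from the gripper, but I did not measure its position again.

The lug-height readings were noisy, so I used the bed measurement instead. After the third stroke the lug suggested 11.5 to 12 mm where the bed gave 10.6 mm.

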